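# Switch the selector valve to the waste line and start the pump

## Task

Switch the bench's selector valve to the waste line: with a fingertip, gently push its black lever arm round until the ring at its end is centred over the yellow outlet cap. Then press the pump's green button fully down and let it come back up, leaving the lever on yellow. Push only: do not grip or lift anything, and leave the tube rack, the bottle and the jar standing where they are.

Things in the scene. Friction and masses are not known exactly. Their poses are not given: they have to be found in the camera images.
- valve: Selector valve, fixed to the bench: round grey metal plate, 260 mm across, 12 mm thick. Origin on the bench under the plate's centre, z up; the lever's upright pivot passes through it. Four outlet caps on the plate, 110 mm from the pivot, lie 37 and 74 degrees either side of the plate's own -x; steel stubs on the rim mark them. Which colour is where changes.
- lever (a joint): Angle of the black lever about the pivot, rad. At 0 it points along the valve's own -x; positive is anticlockwise seen from above (in the world it points along the valve's yaw + pi + angle). Range -1.7 to 1.7; starts between the middle two outlets. No spring or detents: it stays where it is left (friction about 0.12 N m, so 1.5 to 2 N at mid-arm).
- lever_ring (a point): Centre of the open ring at the lever's end (44 mm outside, 28 mm inside diameter, 28 to 36 mm above the bench), 110 mm from the pivot; it turns with the lever and passes over the outlet caps (tops 20 mm above the bench).
- lever_bar (a point): Middle of the lever's straight bar, 55 mm from the pivot and 39 mm above the bench, on the pivot-to-ring line. The bar is 14 mm wide, its underside 26 mm and top 52 mm above the bench, from the hub (38 mm across, top 52 mm) to 92 mm from the pivot. The place to push is its side.
- outlet_yellow: Yellow outlet cap (waste line), the target: a disc 26 mm across and 8 mm high fixed on the valve plate. Origin at the centre of its underside, 12 mm above the bench.
- outlet_red: Red outlet cap, same size; not the target.
- outlet_blue: Blue outlet cap, same size; not the target.
- outlet_green: Green outlet cap, same size; not the target.
- pump: Pump, fixed to the bench: a white box 110 x 100 x 55 mm (x, y, z) with a green push button in a black housing in the middle of its top. Origin at the centre of its underside. It stands on the robot's left or right of the valve, the tube rack on the other side.
- pump_button_top (a point): Centre of the top face of the pump's green button (28 mm across); it is pressed straight down and goes down with the button.
- pump_button (a joint): Travel of the green button, m: 0 up, 0.006 fully down. A spring raises it again; fully down takes 5 N.
- tube_rack: Bystander, loose: pink block 70 x 100 x 50 mm holding four capped tubes that reach 80 mm above the bench; 0.3 kg. Origin at the centre of its underside.
- reagent_bottle: Bystander, loose: glass bottle with a blue cap, 60 mm across, 125 mm tall, 0.3 kg, beyond the valve. Origin at the centre of its underside.
- sample_jar: Bystander, loose: orange jar with a white lid, 56 mm across, 75 mm tall, 0.15 kg, beyond the valve. Origin at the centre of its underside.
There are look-alikes about, which are no part of the job. Several things look just like the pump: the one meant starts farthest to the robot's right.

How it is judged:
By the outcome, as a careful person would: the job done as asked, in the order asked, and still so for the second after the job is handed in, with the robot touching nothing.
It also fails if it takes over 56 s, if anything falls off the work surface, if the arm or the gripper's body presses on something with over 40 N, if the wrist force passes 120 N, or if a joint passes its speed limit or range.

## Robot

A 6-joint arm with a two-finger parallel gripper is mounted at the origin on the work surface. World frame = base frame: x ahead of the robot, y to its left, z up, the work surface at z = 0. Lengths are in m, angles in rad, forces in N, time in s.
With the tool pointing down it reaches from about 0.25 to 0.725 m from the base axis. Payload 4 kg.
Tool frame: the origin (TCP) lies on the centre line of the jaws, within the pads' length; the fingertips stand 25 mm ahead of it and the grasp point (between the pads) lies 6 mm ahead of it; z points along the fingers, x is the direction in which the jaws open and shut, and the axes are right-handed (so a half turn about z gives the same grasp; the last joint's range is limited). The gripper opens to 85 mm and grips with 20 to 120 N. Pads are 22 mm wide; open, the fingers measure 114 mm over their backs; the gripper's body (76 mm by 85 mm) begins 54 mm behind the grasp point. The pads swing forward as they close: fully open they stand 13 mm farther back than shut.
Start: joints at [-1.184, 0.241, 0.005, 1.335, 0, 1.571], TCP at [0.189, -0.463, 0.256] pointing down, gripper open.
Joint ranges: [-2.72, 2.72], [-1.05, 1.87], [-1.09, 1.28], [-1.99, 2.15], [-1.42, 1.44], [-3.14, 3.14]. Speed limits (rad/s): [2.79, 2.79, 3.14, 3.14, 3.14, 3.14].

## Interface

Orientations are given as a unit quaternion [x, y, z, w].
In Python, from workcell import bot, imaging, order gives the robot as it stands.
- The arm moves only by the tool carry_out, never from a script. Its argument "moves" is a list of rows, each a list of 5 numbers: the shift along the tool's x, y, z scaled (see below), then the turn about the tool's z scaled (see below), then the opening, from -1 (shut) to 1 (fully open). In form: [[tx, ty, tz, roll, hand], ...]. A call has 1 to 20 rows; each row is the pose to reach, as a shift and turn from the pose commanded when the call began, along the tool's axes at that moment; what a row does not reach only later rows make up. The controller multiplies each number of a shift by 0.1 m and each number of a turn by 90 degrees. A row lasts 1/10 s, in which the tool goes at most 50 mm and 8.59 degrees, less where a joint would pass 70% of its speed; a pose out of reach is approached as far as the arm can. A call with a number of a shift or a turn outside -1 to 1 is refused whole. A call with a gripper value outside its range is refused whole. The fingers move at their own pace and stop on an object; the grip force is fixed at half the most. Time passes only in rows, so rows that repeat a pose let the fingers close. It gives the time, the measured TCP pose, the force and the opening at its end, in the units of the state.
- bot.get_obs(): the state, without advancing time (a new reading comes with each control period).
- imaging.camera(name): name is "scene" or "top" or "wrist"; returns the picture (420x560x3 uint8, red, green, blue); there is no depth.
- imaging.camera_model(name): a dict with "fovy" (degrees; the focal length in pixels is half the picture's height over the tangent of half this angle, whatever the lens; pixels are square), "cx", "cy" (the principal point, pixels), "eye" and "rotation" of the camera in the world. Camera axes: x right, y up, looking along -z (the intrinsics and any distortion apply to the point x, -y, -z); pixel columns grow to the right and rows downward; lengths in m; the calibration is good to about 2 mm. A picture is of the moment at which its call begins: read the wrist's pose just before it. camera_model takes no time and is no camera call; for the wrist camera it gives the pose at the moment of the call.
- order.job_done(): hands the job in, once; it reports no verdict.
The state is a dict: "clock": time; "joint_pos": joint angles; "joint_vel": joint speeds; "tau": joint torques, N m; "eef_pos": TCP position; "tool_rot": TCP orientation; "ft_force": force on the tool from outside, world axes, zero at the start; "ft_torque": the same for the moment, N m; "grip_width": finger opening in m.
Only numpy, scipy, OpenCV 4.12 (cv2) and the standard library are available. Lean on these libraries where they do the work, as an engineer would, in place of code of your own. Each camera call takes 0.05 s, during which the arm holds its last target.

## Working session

There is one attempt and no reset: what is moved stays moved. The work goes in short steps, Python scripts to look and compute and a tool call to move; the robot and the scene stay as the last step left them, time stands still between calls to the robot, and variables do not carry over. Pictures are saved under pics/ and viewed, and the job is handed in when it is done.

Besides the shell and the picture viewer there is one more tool, called after "Call:" in YAML: its name, and indented under it one key for each argument. carry_out: Moves the arm, as the interface text tells. Its arguments: {"type":"object","properties":{"moves":{"type":"array","items":{"type":"array","items":{"type":"number","minimum":-1,"maximum":1}}}},"required":["moves"]}

```bash
ls; mkdir -p pics
python3 - <<'E'
from workcell import bot, imaging, order
import cv2
print(bot.get_obs())
for n in ("scene","top"):
    m=imaging.camera_model(n);print(n,m)
    im=imaging.camera(n);cv2.imwrite(f"pics/{n}0.png",im[:,:,::-1])
E
```

```text
pics
{'clock': 0.0, 'joint_pos': array([-1.18401554e+00,  2.41404510e-01,  3.72139052e-03,  1.33519211e+00,
       -9.06103202e-06,  1.57077877e+00]), 'joint_vel': array([-9.88493326e-04,  5.24097603e-05,  1.04624542e-04, -2.04202653e-03,
       -2.18518578e-03, -1.61977739e-03]), 'tau': array([ 2.40379695e-04, -3.72320044e+01,  2.52406758e+01,  1.70105539e-02,
       -6.93180723e-06, -8.87024214e-06]), 'eef_pos': array([ 0.18838391, -0.4625292 ,  0.25541605]), 'tool_rot': array([ 8.29826413e-01, -5.58020648e-01, -8.65082117e-04, -5.76290916e-04]), 'ft_force': array([ 0.70833543, -0.20380907,  0.62420265]), 'ft_torque': array([ 0.03142872, -0.00290079,  0.02400765]), 'grip_width': 0.08536094238601268}
scene {'fovy': 54.95791435524295, 'cx': 277.364518613799, 'cy': 209.80051118279943, 'eye': array([1.23168532, 0.44771742, 0.80375636]), 'rotation': array([0.20098509, 0.33841793, 0.77978705, 0.48683719])}
top {'fovy': 50.89866666477142, 'cx': 280.31717165509895, 'cy': 204.78778725977776, 'eye': array([0.34862962, 0.08075868, 1.21399737]), 'rotation': array([-0.07359722,  0.05347601,  0.71402208, -0.69418746])}
```

View pics/scene0.png

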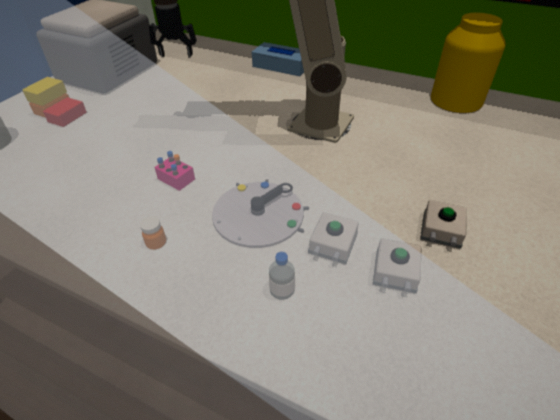

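View pics/top0.png

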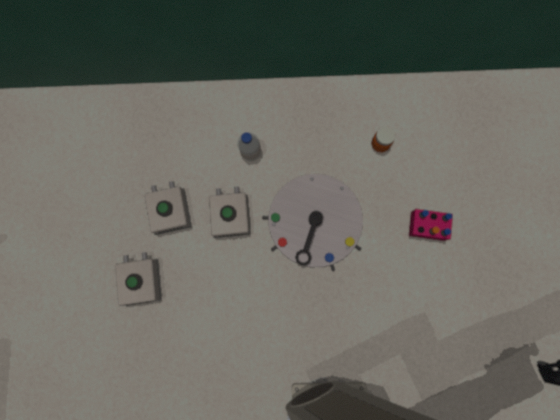

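Top view: up is +x and left is +y. Three pump look-alikes stand at top-view pixels (228,214), (165,209) and (134,282). The farthest to the robot's right (smallest y) is (228,214), next to the valve. Yellow cap is at ≈(350,242) and the lever ring at ≈(304,258). Next, enlarged crops.

Run:
```python
import cv2
a=cv2.imread("pics/top0.png")[150:290,190:390]
cv2.imwrite("pics/topc.png",cv2.resize(a,None,fx=4,fy=4,interpolation=cv2.INTER_CUBIC))
a=cv2.imread("pics/scene0.png")[160:285,200:375]
cv2.imwrite("pics/scenec.png",cv2.resize(a,None,fx=4.5,fy=4.5,interpolation=cv2.INTER_CUBIC))
```

```text
(no output)
```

View pics/topc.png

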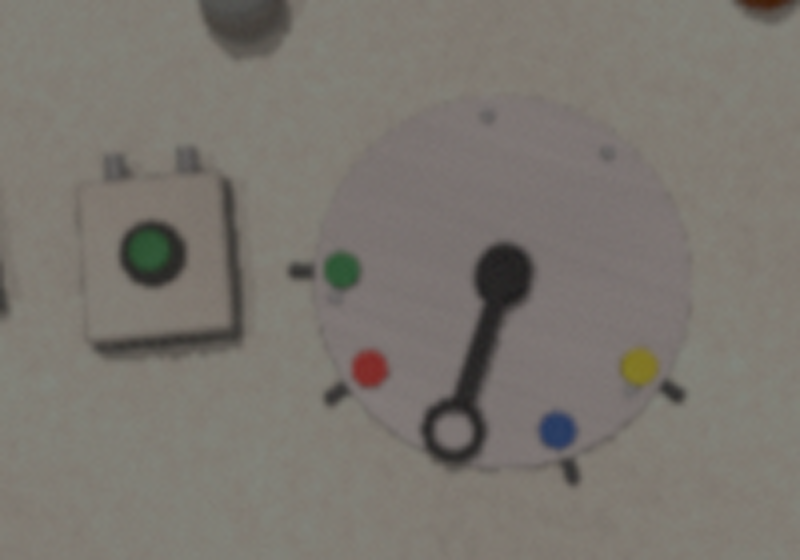

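View pics/scenec.png

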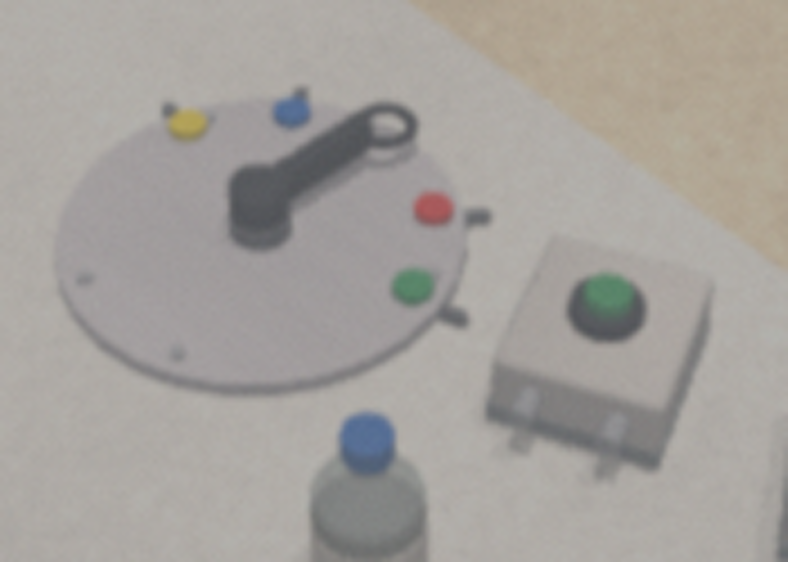

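```bash
cat > h.py <<'E'
import numpy as np
from scipy.spatial.transform import Rotation as R
from workcell import imaging
def ray(m,p):
    f=210/np.tan(np.radians(m["fovy"]/2))
    d=np.array([(p[0]-m["cx"])/f,-(p[1]-m["cy"])/f,-1.0])
    return np.array(m["eye"]),R.from_quat(m["rotation"]).apply(d/np.linalg.norm(d))
def onz(m,p,z):
    e,d=ray(m,p); return e+d*(z-e[2])/d[2]
def tri(rs):
    A=0;b=0
    for e,d in rs:
        P=np.eye(3)-np.outer(d,d);A=A+P;b=b+P@e
    X=np.linalg.solve(A,b)
    return X,[np.linalg.norm((np.eye(3)-np.outer(d,d))@(X-e)) for e,d in rs]
def proj(m,X):
    f=210/np.tan(np.radians(m["fovy"]/2))
    c=R.from_quat(m["rotation"]).inv().apply(np.array(X)-m["eye"])
    return m["cx"]-f*c[0]/c[2], m["cy"]+f*c[1]/c[2]
E
python3 - <<'E'
from h import *
np.set_printoptions(precision=4,suppress=True)
T=imaging.camera_model("top");S=imaging.camera_model("scene")
t=dict(green=(342,271,.02),red=(370,369,.02),blue=(557,430,.02),yellow=(640,367,.02),ring=(455,430,.036),hub=(504,270,.052),button=(150,250,.08))
s=dict(green=(413,284),red=(434,206),blue=(292,109),yellow=(187,122),ring=(388,124),button=(608,288),hub=(260,184))
P={}
for k,(u,v,z) in t.items():
    a=(190+(u-1.5)/4,150+(v-1.5)/4);b=(200+(s[k][0]-1.75)/4.5,160+(s[k][1]-1.75)/4.5)
    X,e=tri([ray(T,a),ray(S,b)])
    P[k]=onz(T,a,z)
    print(k,X,np.round(e,4),"topz",P[k],"scenez",onz(S,b,z))
for (u,v) in [(78,186),(222,174),(236,333),(92,345)]: print(onz(T,(190+u/4,150+v/4),.055))
E
```

```text
green [0.5315 0.1276 0.0207] [0.0004 0.0004] topz [0.5318 0.1272 0.02  ] scenez [0.5307 0.1277 0.02  ]
red [0.4638 0.1104 0.0211] [0.0006 0.0006] topz [0.4641 0.1098 0.02  ] scenez [0.4624 0.1105 0.02  ]
blue [ 0.4193 -0.014   0.0225] [0.0004 0.0004] topz [ 0.4196 -0.0146  0.02  ] scenez [ 0.4166 -0.015   0.02  ]
yellow [ 0.4599 -0.0717  0.0214] [0.0005 0.0005] topz [ 0.4603 -0.0723  0.02  ] scenez [ 0.4585 -0.0721  0.02  ]
ring [0.4198 0.0558 0.0353] [0.0019 0.0019] topz [0.4205 0.0541 0.036 ] scenez [0.4199 0.0579 0.036 ]
hub [0.5236 0.0193 0.0536] [0.0011 0.0011] topz [0.5243 0.0183 0.052 ] scenez [0.5217 0.0195 0.052 ]
button [0.5402 0.2506 0.0795] [0.0004 0.0004] topz [0.5402 0.2501 0.08  ] scenez [0.5405 0.2512 0.08  ]
[0.5886 0.3013 0.055 ]
[0.5937 0.2041 0.055 ]
[0.4861 0.196  0.055 ]
[0.4808 0.2917 0.055 ]
```

```bash
cat >> h.py <<'E'
from workcell import bot
def state():
    o=bot.get_obs();p=np.array(o["eef_pos"]);x=R.from_quat(o["tool_rot"]).apply([1,0,0])
    return p,np.degrees(np.arctan2(x[1],x[0])),o
def units(targets):
    p,th,o=state();M=R.from_quat(o["tool_rot"])
    for (x,y,z,t) in targets:
        d=M.inv().apply(np.array([x,y,z])-p)/0.1
        r=-((t-th+180)%360-180)/90
        print(np.round(np.r_[d,r],3).tolist())
E
python3 - <<'E'
from h import *
from scipy.optimize import least_squares
C=dict(green=(.5316,.1275),red=(.4638,.1102),blue=(.4193,-.0143),yellow=(.46,-.072))
best=None
import itertools
def f(q):
    r=[]
    for (k,c),a in zip(C.items(),(-74,-37,37,74)):
        t=q[2]+np.pi+np.radians(a); r+=[q[0]+.11*np.cos(t)-c[0],q[1]+.11*np.sin(t)-c[1]]
    return r
s=least_squares(f,[.524,.018,0]);print(s.x,np.round(s.fun,4))
c=s.x[:2]
ring=np.array([.420,.0555]);d=ring-c;print("lever",np.degrees(np.arctan2(*d[::-1]))%360,np.hypot(*d))
y=np.array(C["yellow"])-c;print("yel",np.degrees(np.arctan2(*y[::-1]))%360,"fit",np.degrees(s.x[2])+180+74)
print(state()[:2])
E
```

```text
[ 0.52427056  0.01784571 -0.34539459] [-0.0001  0.0001  0.0002 -0.0003 -0.0001 -0.0004 -0.0001  0.0006]
lever 160.14428285749017 0.11086115480171994
yel 234.42220318449355 fit 234.21034752695093
(array([ 0.18842731, -0.46258082,  0.25550595]), np.float64(-67.83768810588069))
```

```bash
cat >> h.py <<'E'
c=np.array([.5243,.0178])
def pt(phi,r,d,z,tipth=None):
    a=np.radians(phi);u=np.array([np.cos(a),np.sin(a)]);t=np.array([-u[1],u[0]])
    p=c+r*u-d*t
    return (p[0],p[1],z,phi-180)
E
python3 - <<'E'
from h import *
q=pt(160,62,0,0) and pt(160,.062,.034,.16);print(q);units([q])
E
```

```text
(np.float64(0.4776677423843464), np.float64(0.07095479799291235), 0.16, -20)
[-3.848, -4.691, 0.962, -0.532]
```

Call:
carry_out:
  moves:
    - [-0.4,-0.5,0,0,-1]
    - [-0.82,-1,0,0,-1]
    - [-0.82,-1,0,0,-1]

```text
clock: 0.4
eef_pos: [0.2505, -0.3466, 0.2556]
tool_rot: [0.83, -0.558, -0.001, -0.001]
ft_force: [-0.1, -0.7, -0.4]
grip_width: 0.0441
```

Call:
carry_out:
  moves:
    - [-0.4,-0.5,0,0,-1]
    - [-0.82,-1,0,0,-1]
    - [-0.82,-1,0,0,-1]

```text
clock: 0.7
eef_pos: [0.3124, -0.233, 0.256]
tool_rot: [0.83, -0.557, -0.0, -0.0]
ft_force: [0.7, -0.4, -0.4]
grip_width: 0.0003
```

Call:
carry_out:
  moves:
    - [-0.4,-0.5,0,0,-1]
    - [-0.82,-1,0,0,-1]
    - [-0.82,-1,0,0,-1]

```text
clock: 1.0
eef_pos: [0.3743, -0.1194, 0.2561]
tool_rot: [0.831, -0.557, -0.0, -0.0]
ft_force: [0.3, 0.9, -0.2]
grip_width: 0.0001
```

Call:
carry_out:
  moves:
    - [-0.4,-0.5,0,0,-1]
    - [-0.82,-1,0,0,-1]
    - [-0.82,-1,0,0,-1]

```text
clock: 1.3
eef_pos: [0.4362, -0.0055, 0.256]
tool_rot: [0.831, -0.557, -0.0, -0.0]
ft_force: [0.4, -0.5, 1.4]
grip_width: -0.0004
```

Run:
```python
from h import *
p,t,o=state();print(p,t,o["clock"],o["grip_width"],o["joint_pos"])
units([pt(160,.062,.034,.16)])
```

```text
[ 0.43621187 -0.00554535  0.25597323] -67.67804428335953 1.3 -0.0004010662330650237 [-1.31145667e-02  1.14709573e-01 -1.50538811e-01  1.30561126e+00
  6.30862830e-04  2.73888650e+00]
[-0.55, -0.674, 0.96, -0.53]
```

Call:
carry_out:
  moves:
    - [-0.3,-0.35,0.1,-0.09,-1]
    - [-0.55,-0.67,0.3,-0.18,-1]
    - [-0.55,-0.67,0.5,-0.27,-1]
    - [-0.55,-0.67,0.7,-0.36,-1]
    - [-0.55,-0.67,0.9,-0.45,-1]
    - [-0.55,-0.67,0.96,-0.53,-1]
    - [-0.55,-0.67,0.96,-0.53,-1]
    - [-0.55,-0.67,0.96,-0.53,-1]

```text
clock: 2.1
eef_pos: [0.4766, 0.0678, 0.1603]
tool_rot: [0.984, -0.176, -0.0, 0.0]
ft_force: [0.2, -0.2, 0.2]
grip_width: 0.0002
```

Run:
```python
from h import *
import cv2
p,t,o=state();print(p,t,o["clock"])
W=imaging.camera_model("wrist");im=imaging.camera("wrist");cv2.imwrite("pics/w1.png",im[:,:,::-1])
for q in (pt(160,.062,.034,.055),pt(160.1,.11,0,.036),pt(234.2,.11,0,.02)):
    print(proj(W,q[:3]))
units([pt(160,.062,.034,.055)])
```

```text
[0.47657053 0.06781378 0.16026289] -20.28506694483931 2.1
(np.float64(281.2737227225617), np.float64(209.7210044609162))
(np.float64(228.4159640918609), np.float64(238.58598490539836))
(np.float64(311.77395267334435), np.float64(321.67447772408855))
[-0.004, -0.032, 1.057, -0.003]
```

View pics/w1.png

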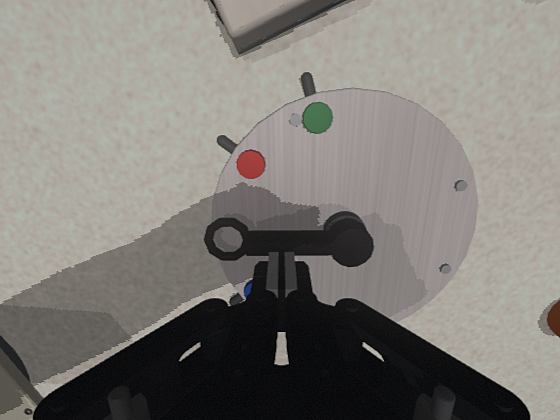

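The ring is at wrist pixel (228,239), exactly where it was predicted. The fingertips will come down on the red side of the bar, clear of it.

Call:
carry_out:
  moves:
    - [0,-0.03,0.3,0,-1]
    - [0,-0.03,0.6,0,-1]
    - [0,-0.03,0.85,0,-1]
    - [0,-0.03,1.0,0,-1]
    - [0,-0.03,1.0,0,-1]
    - [0,-0.03,1.0,0,-1]

```text
clock: 2.75
eef_pos: [0.4783, 0.0707, 0.0611]
tool_rot: [0.985, -0.175, 0.0, -0.0]
ft_force: [0.4, 0.1, -0.2]
grip_width: 0.0001
```

Run:
```python
from h import *
import cv2
p,t,o=state();print(p,t,o["clock"],o["ft_force"])
im=imaging.camera("scene");cv2.imwrite("pics/s2.png",cv2.resize(im[130:290,180:400,::-1],None,fx=3.5,fy=3.5))
z=.057
units([pt(160,.062,.019,z)]+[pt(f,.062,.018,z) for f in np.arange(164,213,4)])
```

```text
[0.47829432 0.07066513 0.06107328] -20.196567094506044 2.75 [ 0.35109349  0.07575419 -0.17583991]
[-0.011, 0.152, 0.045, -0.002]
[-0.022, 0.205, 0.045, -0.046]
[-0.029, 0.25, 0.045, -0.091]
[-0.034, 0.295, 0.045, -0.135]
[-0.036, 0.34, 0.045, -0.18]
[-0.034, 0.385, 0.045, -0.224]
[-0.029, 0.429, 0.045, -0.269]
[-0.022, 0.474, 0.045, -0.313]
[-0.011, 0.518, 0.045, -0.358]
[0.003, 0.56, 0.045, -0.402]
[0.02, 0.602, 0.045, -0.446]
[0.04, 0.643, 0.045, -0.491]
[0.062, 0.682, 0.045, -0.535]
[0.088, 0.719, 0.045, -0.58]
```

View pics/s2.png

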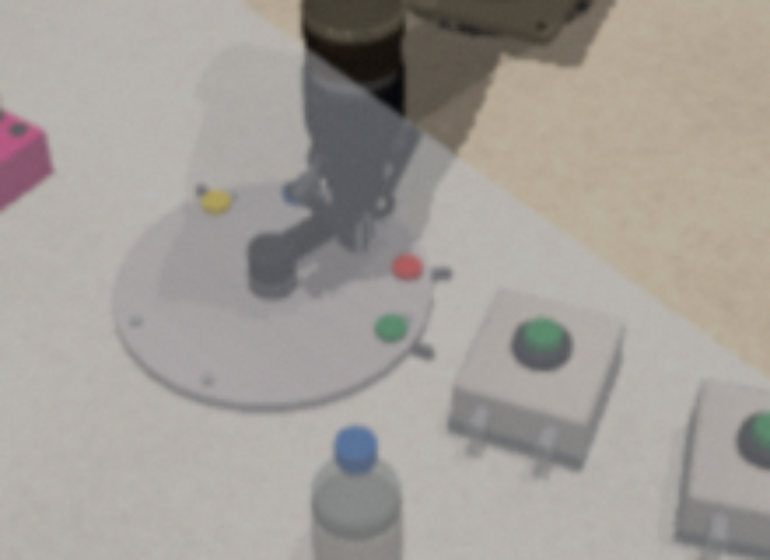

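The fingers are on the red side of the bar, at the right height. Now I push along the arc.

Call:
carry_out:
  moves:
    - [-0.01,0.05,0.04,0,-1]
    - [-0.01,0.1,0.04,0,-1]
    - [-0.01,0.14,0.04,0,-1]
    - [-0.02,0.17,0.04,-0.02,-1]
    - [-0.02,0.205,0.04,-0.046,-1]
    - [-0.029,0.25,0.04,-0.09,-1]
    - [-0.034,0.295,0.04,-0.135,-1]
    - [-0.036,0.34,0.04,-0.18,-1]
    - [-0.034,0.385,0.04,-0.224,-1]
    - [-0.03,0.43,0.04,-0.27,-1]
    - [-0.022,0.474,0.04,-0.313,-1]
    - [-0.011,0.518,0.04,-0.358,-1]
    - [0.003,0.56,0.04,-0.4,-1]
    - [0.02,0.6,0.04,-0.446,-1]
    - [0.04,0.643,0.04,-0.49,-1]
    - [0.062,0.68,0.04,-0.535,-1]
    - [0.088,0.719,0.04,-0.58,-1]
    - [0.088,0.719,0.04,-0.58,-1]

```text
clock: 4.6
eef_pos: [0.4609, -0.0004, 0.0566]
tool_rot: [0.961, 0.276, 0.0, -0.0]
ft_force: [-0.1, 0.3, -0.3]
grip_width: 0.0001
```

Run:
```python
from h import *
import cv2
p,t,o=state();print(p,t,o["clock"],o["ft_force"], pt(212,.062,.018,.057))
im=imaging.camera("top");cv2.imwrite("pics/t3.png",cv2.resize(im[150:290,190:390,::-1],None,fx=4,fy=4))
W=imaging.camera_model("wrist");im=imaging.camera("wrist");cv2.imwrite("pics/w3.png",im[:,:,::-1])
for f in (208,210,212,214): print(f,proj(W,pt(f,.11,0,.036)[:3]))
```

```text
[ 4.60938492e-01 -3.66733021e-04  5.65646526e-02] 32.000792217314284 4.6 [-0.08125884  0.29381458 -0.34989777] (np.float64(0.4621824712821039), np.float64(0.0002098713483569721), 0.057, 32)
208 (np.float64(197.9548242115089), np.float64(285.86819636739017))
210 (np.float64(198.23235892434707), np.float64(291.82056723274144))
212 (np.float64(198.7466039864525), np.float64(297.6898429100885))
214 (np.float64(199.49160242511755), np.float64(303.470748798019))
```

View pics/w3.png

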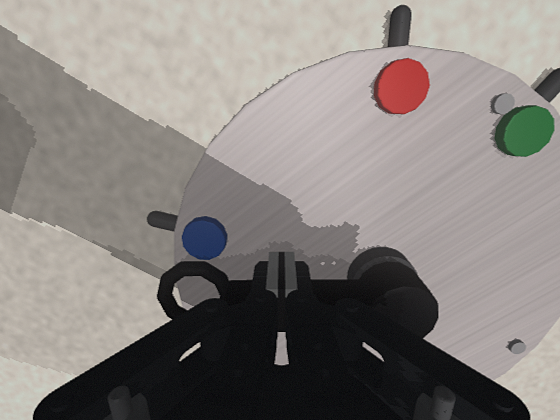

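View pics/t3.png

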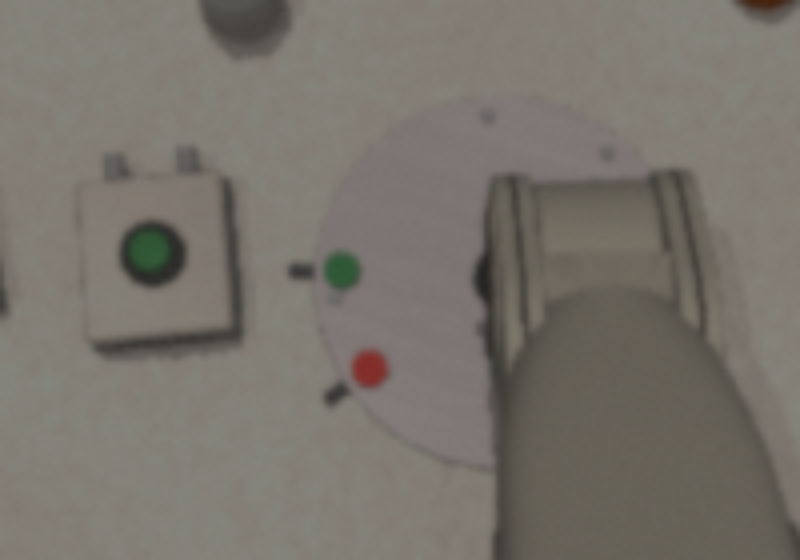

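The wrist view shows the ring at about (194,293), a lever angle of about 210–211°, following as intended. Next stage: to about 232°.

Run:
```python
from h import *
units([pt(f,.062,.018,.057) for f in np.arange(212,235,3)])
```

```text
[0.011, 0.002, -0.005, -0.001]
[0.002, 0.034, -0.005, -0.034]
[-0.005, 0.068, -0.005, -0.067]
[-0.01, 0.101, -0.005, -0.101]
[-0.013, 0.135, -0.005, -0.134]
[-0.015, 0.168, -0.005, -0.167]
[-0.014, 0.202, -0.005, -0.201]
[-0.012, 0.236, -0.005, -0.234]
```

Call:
carry_out:
  moves:
    - [0.002,0.034,0,-0.034,-1]
    - [-0.005,0.068,0,-0.067,-1]
    - [-0.01,0.1,0,-0.1,-1]
    - [-0.013,0.135,0,-0.134,-1]
    - [-0.015,0.168,0,-0.167,-1]
    - [-0.014,0.2,0,-0.2,-1]
    - [-0.013,0.212,0,-0.212,-1]
    - [-0.013,0.212,0,-0.212,-1]
    - [-0.013,0.212,0,-0.212,-1]

```text
clock: 5.6
eef_pos: [0.4708, -0.0185, 0.0561]
tool_rot: [0.902, 0.431, -0.0, -0.0]
ft_force: [-2.4, -0.2, -0.7]
grip_width: 0.0001
```

Run:
```python
from h import *
import cv2
p,t,o=state();print(p,t,o["clock"],o["ft_force"], pt(231,.062,.018,.057))
im=imaging.camera("scene");cv2.imwrite("pics/s4.png",cv2.resize(im[140:240,190:330,::-1],None,fx=5,fy=5,interpolation=2))
W=imaging.camera_model("wrist");im=imaging.camera("wrist");cv2.imwrite("pics/w4.png",im[:,:,::-1])
S=imaging.camera_model("scene")
for f in (228,230,232,234): 
    q=proj(S,pt(f,.11,0,.036)[:3]);print(f,proj(W,pt(f,.11,0,.036)[:3]),(q[0]-190)*5+2,(q[1]-140)*5+2)
```

```text
[ 0.47079747 -0.01852622  0.05608629] 51.0824451192491 5.6 [-2.40949089 -0.23981173 -0.74657823] (np.float64(0.47129350844868456), np.float64(-0.019055282571435093), 0.057, 51)
228 (np.float64(195.61282513570745), np.float64(290.38181895118896)) 274.0955625645746 211.25469913675983
230 (np.float64(196.0069385434598), np.float64(296.2899744695137)) 267.99486985405747 212.91382021863836
232 (np.float64(196.6350727319822), np.float64(302.1132494119366)) 261.9606701267352 214.70723676610487
234 (np.float64(197.49122872459367), np.float64(307.8465323968129)) 255.99917040730514 216.6335341785499
```

View pics/w4.png

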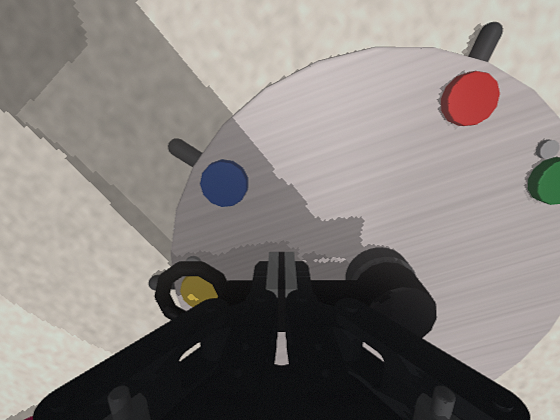

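View pics/s4.png

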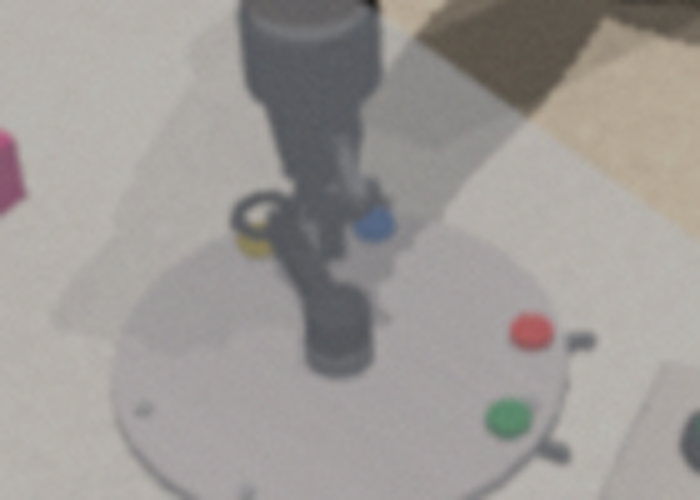

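```bash
cat >> h.py <<'E'
import cv2
def overlay(im,m,phis,sc,off,cols=((0,255,0),(0,0,255),(255,128,0))):
    a=np.linspace(0,2*np.pi,80)
    for f,col in zip(phis,cols):
        q=pt(f,.11,0,0)
        for rr,z in ((.022,.036),(.014,.036)):
            P=[proj(m,(q[0]+rr*np.cos(b),q[1]+rr*np.sin(b),z)) for b in a]
            P=np.array([((u-off[0])*sc,(v-off[1])*sc) for u,v in P],int)
            cv2.polylines(im,[P.reshape(-1,1,2)],True,col,1)
    return im
E
python3 - <<'E'
from h import *
W=imaging.camera_model("wrist")
im=cv2.imread("pics/w4.png")[240:340,130:270]
im=cv2.resize(im,None,fx=5,fy=5,interpolation=2)
im=cv2.convertScaleAbs(im,alpha=1.5,beta=30)
cv2.imwrite("pics/w4o.png",overlay(im,W,(228,230,232),5,(129.6,239.6)))
E
```

```text
(no output)
```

View pics/w4o.png

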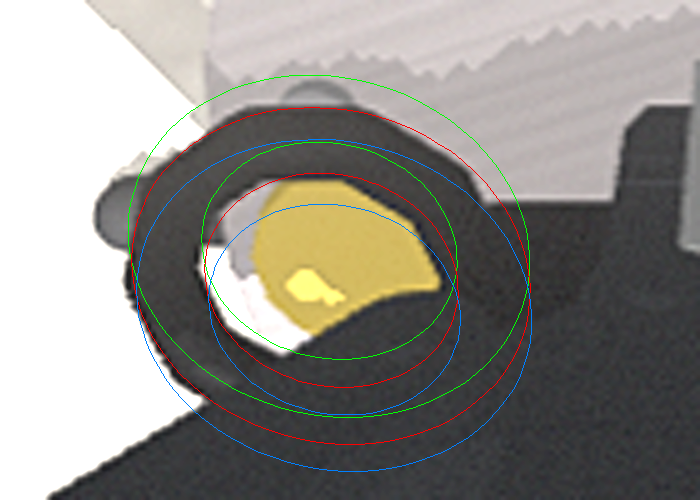

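The overlay puts the lever at about 230.0° and yellow is at 234.2°, so it needs 4.2° more.

Run:
```python
from h import *
p,t,o=state();v=p[:2]-c
L=[]
for a in (1,2,3,4,4.2):
    w=R.from_euler('z',a,degrees=True).apply([*v,0])[:2]+c
    L.append((w[0],w[1],p[2],t+a))
units(L)
```

```text
[-0.003, 0.011, -0.0, -0.011]
[-0.006, 0.022, -0.0, -0.022]
[-0.009, 0.033, -0.0, -0.033]
[-0.012, 0.044, -0.0, -0.044]
[-0.012, 0.046, -0.0, -0.047]
```

Call:
carry_out:
  moves:
    - [-0.003,0.011,0,-0.011,-1]
    - [-0.006,0.022,0,-0.022,-1]
    - [-0.009,0.033,0,-0.033,-1]
    - [-0.012,0.044,0,-0.044,-1]
    - [-0.012,0.046,0,-0.047,-1]
    - [-0.012,0.046,0,-0.047,-1]
    - [-0.012,0.046,0,-0.047,-1]

```text
clock: 6.4
eef_pos: [0.4742, -0.0224, 0.0563]
tool_rot: [0.886, 0.465, -0.0, 0.0]
ft_force: [-2.2, 0.8, -1.2]
grip_width: -0.0002
```

Run:
```python
from h import *
p,t,o=state();print(p,t,o["clock"],o["ft_force"])
W=imaging.camera_model("wrist");im=imaging.camera("wrist")[240:340,130:270,::-1]
im=cv2.resize(im,None,fx=5,fy=5,interpolation=2)
im=cv2.convertScaleAbs(im,alpha=1.5,beta=30)
cv2.imwrite("pics/w5o.png",overlay(im,W,(232.2,234.2,236.2),5,(129.6,239.6)))
```

```text
[ 0.47416692 -0.02240401  0.05627914] 55.36836582251394 6.4 [-2.24801879  0.75081051 -1.18280973]
```

View pics/w5o.png

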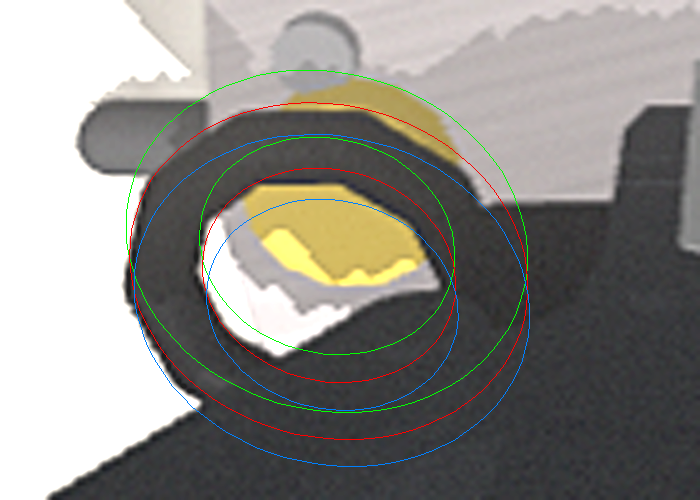

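The lever is now at about 234.4°. Backing off clockwise, then up, to check from above.

Call:
carry_out:
  moves:
    - [0,-0.08,0,0,-1]
    - [0,-0.2,0,0,-1]
    - [0,-0.3,0,0,-1]
    - [0,-0.3,-0.3,0,-1]
    - [0,-0.3,-0.7,0,-1]
    - [0,-0.3,-1,0,-1]
    - [0,-0.3,-1,0,-1]
    - [0,-0.3,-1,0,-1]

```text
clock: 7.25
eef_pos: [0.4497, -0.0049, 0.1571]
tool_rot: [0.885, 0.465, 0.001, 0.001]
ft_force: [-0.1, 0.1, -0.6]
grip_width: 0.0002
```

Run:
```python
from h import *
p,t,o=state();print(p,t,o["clock"],o["ft_force"])
units([(.5402,.2504,.20,0)])
for n,(x,y,w,h) in dict(wrist=(80,190,180,140),scene=(220,160,100,75)).items():
    m=imaging.camera_model(n);im=imaging.camera(n)[y:y+h,x:x+w,::-1]
    s=4 if n=="wrist" else 7
    im=cv2.resize(im,None,fx=s,fy=s,interpolation=2);im=cv2.convertScaleAbs(im,alpha=1.3,beta=10)
    cv2.imwrite(f"pics/{n}6o.png",overlay(im,m,(234.2,),s,(x-.4,y-.4)))
```

```text
[ 0.44965332 -0.00492861  0.15706589] 55.40342264579836 7.25 [-0.10279085  0.10126424 -0.60769042]
[2.617, -0.703, -0.427, 0.616]
```

View pics/wrist6o.png

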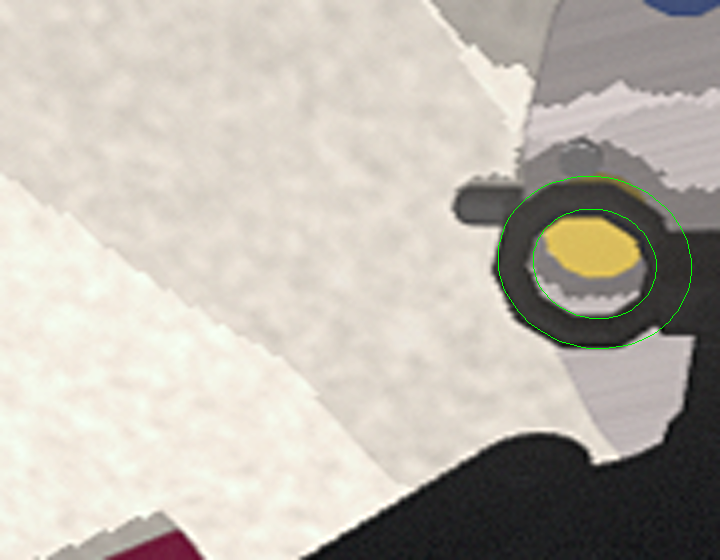

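View pics/scene6o.png

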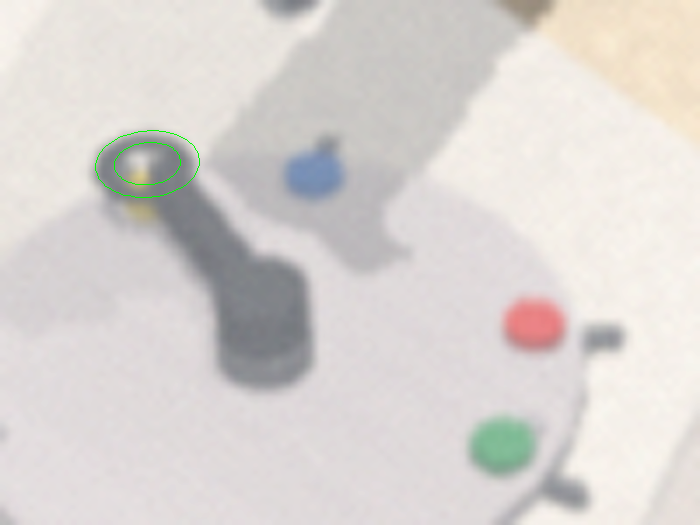

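The ring sits over yellow within about 1 mm in both views. Now to the pump.

Call:
carry_out:
  moves:
    - [0.3,-0.1,-0.14,0,-1]
    - [0.7,-0.2,-0.14,0,-1]
    - [0.87,-0.235,-0.14,0,-1]
    - [0.87,-0.235,-0.14,0,-1]

```text
clock: 7.75
eef_pos: [0.4794, 0.0815, 0.1687]
tool_rot: [0.885, 0.466, -0.001, -0.001]
ft_force: [-0.2, -0.2, 0.1]
grip_width: 0.0001
```

Call:
carry_out:
  moves:
    - [0.4,-0.1,-0.14,0,-1]
    - [0.87,-0.235,-0.14,0,-1]
    - [0.87,-0.235,-0.14,0,-1]

```text
clock: 8.05
eef_pos: [0.5106, 0.168, 0.1832]
tool_rot: [0.884, 0.467, 0.0, -0.001]
ft_force: [-0.9, -0.9, 0.6]
grip_width: 0.0002
```

Call:
carry_out:
  moves:
    - [0.4,-0.1,-0.14,0,-1]
    - [0.87,-0.235,-0.14,0,-1]
    - [0.87,-0.235,-0.14,0,-1]
    - [0.87,-0.235,-0.14,0,-1]

```text
clock: 8.45
eef_pos: [0.5388, 0.2489, 0.1963]
tool_rot: [0.885, 0.465, -0.002, 0.0]
ft_force: [-1.0, 0.0, 0.4]
grip_width: 0.0001
```

Run:
```python
from h import *
p,t,o=state();print(p,t,o["clock"],o["ft_force"])
units([(.5402,.2504,.110,t)])
im=imaging.camera("wrist");cv2.imwrite("pics/w7.png",im[:,:,::-1])
print(proj(imaging.camera_model("wrist"),(.5402,.2504,.08)))
m=imaging.camera_model("top");x,y,w,h=190,150,200,140
im=imaging.camera("top")[y:y+h,x:x+w,::-1]
im=cv2.resize(im,None,fx=4,fy=4,interpolation=2)
cv2.imwrite("pics/t7.png",im)
a=(234.2);print([(np.array(proj(m,pt(234.2,.11,0,z)[:3]))-(x,y))*4+1.5 for z in (.02,.036)])
```

```text
[0.53878584 0.24888048 0.19628231] 55.432733414130716 8.45 [-1.02723471  0.01390891  0.35472878]
[0.024, 0.004, 0.863, -0.0]
(np.float64(285.99424702288974), np.float64(210.0898179607753))
[array([638.70199916, 367.55368009]), array([641.65673668, 365.22855594])]
```

View pics/w7.png

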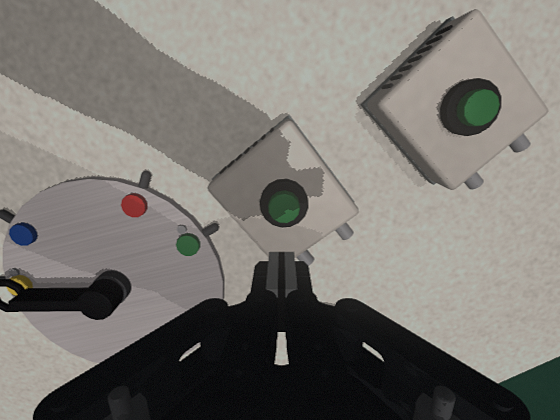

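View pics/t7.png

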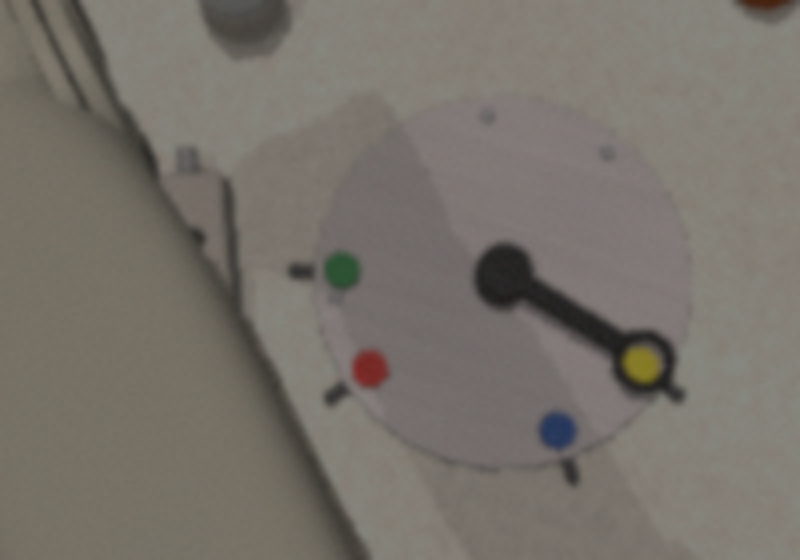

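The top view looks a bit overshot, with the ring at ≈(644,361) against (641.7,365) predicted. I'll measure it better before pressing.

Run:
```python
from h import *
m=imaging.camera_model("top")
im=np.mean([imaging.camera("top").astype(float) for _ in range(4)],0).astype(np.uint8)[:,:,::-1]
cv2.imwrite("pics/t8full.png",im)
x,y,w,h=330,220,50,40
b=cv2.resize(np.ascontiguousarray(im[y:y+h,x:x+w]),None,fx=14,fy=14,interpolation=2);b=cv2.convertScaleAbs(b,alpha=1.8)
cv2.imwrite("pics/t8.png",overlay(b,m,(234.2,235.7),14,(x-.5,y-.5)))
f=im.astype(float);yel=np.minimum(f[...,2],f[...,1])-f[...,0]
mk=np.zeros(yel.shape);mk[y:y+h,x:x+w]=np.clip(yel[y:y+h,x:x+w]-25,0,None)
ii,jj=np.mgrid[:420,:560];pc=((mk*jj).sum()/mk.sum(),(mk*ii).sum()/mk.sum())
print("yel px",pc,onz(m,pc,.02),"pred",proj(m,pt(234.2,.11,0,.02)[:3]))
```

```text
yel px (np.float64(349.7702560505086), np.float64(240.84040687478077)) [ 0.46173481 -0.07277509  0.02      ] pred (np.float64(349.3004997904036), np.float64(241.5134200229755))
```

View pics/t8.png

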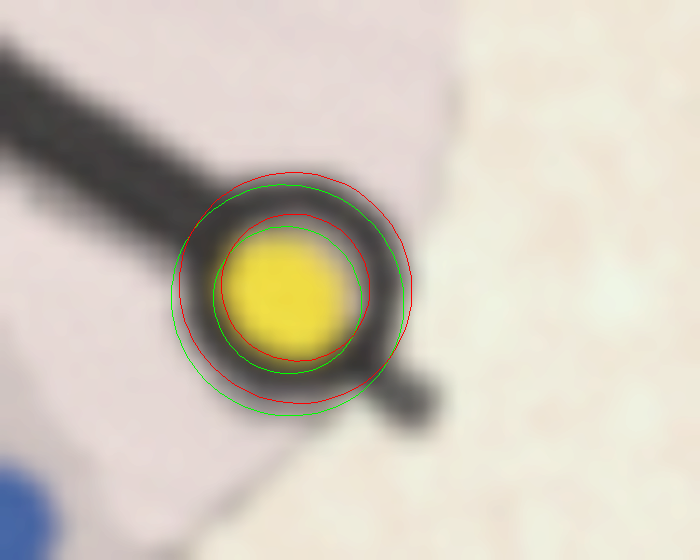

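```bash
cat > fit.py <<'E'
from h import *
from scipy.optimize import least_squares
def caps(im,m,names=("green","red","blue","yellow")):
    f=im.astype(float);out={}
    for k,a in zip(("green","red","blue","yellow"),(-74,-37,37,74)):
        if k not in names: continue
        q=pt(160.21+a,.11,0,.02)
        u,v=proj(m,q[:3]);x,y=int(u)-9,int(v)-9
        c=f[y:y+19,x:x+19];B,G,Rr=c[...,0],c[...,1],c[...,2]
        s={"green":G-np.maximum(B,Rr),"red":Rr-np.maximum(G,B),"blue":B-np.maximum(G,Rr),"yellow":np.minimum(G,Rr)-B}[k]
        s=np.clip(s-.35*s.max(),0,None);ii,jj=np.mgrid[:19,:19]
        out[k]=((s*jj).sum()/s.sum()+x-u,(s*ii).sum()/s.sum()+y-v)
    return out
def ringmask(m,phi,dx,dy,x,y,w,h,S=8,rad=.11):
    M=lambda r,z:(lambda im:(cv2.fillPoly(im,[np.array([(np.array(proj(m,(q[0]+r*np.cos(b),q[1]+r*np.sin(b),z)))+(dx-x+.5,dy-y+.5))*S*16 for b in np.linspace(0,6.2832,60)]).astype(int).reshape(-1,1,2)],1.0,shift=4),im)[1])(np.zeros((h*S,w*S)))
    q=pt(phi,rad,0,0)
    o=np.maximum(M(.022,.036),M(.022,.028));i=np.minimum(M(.014,.036),M(.014,.028))
    return cv2.resize(o*(1-i),(w,h),interpolation=cv2.INTER_AREA)
E
python3 - <<'E'
from fit import *
m=imaging.camera_model("top")
im0=cv2.imread("pics/top0.png");im=cv2.imread("pics/t8full.png")
print("caps0",caps(im0,m));print("caps8",caps(im,m))
def fit(im,guess,dx,dy):
    g=im.astype(float).max(2); q=pt(guess,.11,0,.036);u,v=proj(m,q[:3]);x,y,w,h=int(u)-13,int(v)-13,27,27
    # exclude the bar side: pixels whose plate radius <0.098
    ii,jj=np.mgrid[y:y+h,x:x+w];W=np.zeros((h,w))
    for a in range(h):
        for b in range(w):
            P=onz(m,(x+b,y+a),.032);W[a,b]=(np.hypot(*(P[:2]-c))>.1) 
    G=g[y:y+h,x:x+w];best=[]
    for rad in (.108,.110,.112):
      for f in np.arange(guess-5,guess+5,.25):
        k=cv2.GaussianBlur(ringmask(m,f,dx,dy,x,y,w,h,rad=rad),(0,0),.8)[W>0];z=G[W>0]
        best.append((np.corrcoef(k,z)[0,1],f,rad))
    return sorted(best)[:4]
for n,i,gs in (("t0",im0,160),("t8",im,235)): print(n,fit(i,gs,0,0))
E
```

```text
caps0 {'green': (np.float64(-0.09214559354956009), np.float64(-0.3964891852701271)), 'red': (np.float64(-0.19244255378686148), np.float64(-0.19924436222041209)), 'blue': (np.float64(0.013234756416352411), np.float64(-0.1025264568893931)), 'yellow': (np.float64(0.034848672212604015), np.float64(-0.2741815937409626))}
caps8 {'green': (np.float64(-0.071458390600867), np.float64(-0.39812274290417804)), 'red': (np.float64(-0.28101662528462157), np.float64(-0.12572988921971273)), 'blue': (np.float64(0.008959342190053121), np.float64(-0.08556403434556614)), 'yellow': (np.float64(0.4655594311719824), np.float64(-0.6701413945873753))}
t0 [(np.float64(-0.9662197078406277), np.float64(160.25), 0.11), (np.float64(-0.9636818399254982), np.float64(160.0), 0.11), (np.float64(-0.9618402337090657), np.float64(160.5), 0.11), (np.float64(-0.9544980942215433), np.float64(159.75), 0.11)]
t8 [(np.float64(-0.9105222296531178), np.float64(235.25), 0.11), (np.float64(-0.9096799263959954), np.float64(235.5), 0.11), (np.float64(-0.9056280285959034), np.float64(235.75), 0.11), (np.float64(-0.902622936952583), np.float64(235.0), 0.11)]
```

The fit puts the ring at 234.4–235.2° against 234.2° for yellow, so it is within about 1–2 mm of centre. That's good. Now I descend to just above the button.

Call:
carry_out:
  moves:
    - [0.01,0,0.3,0,-1]
    - [0.01,0,0.6,0,-1]
    - [0.01,0,0.8,0,-1]
    - [0.01,0,0.86,0,-1]
    - [0.01,0,0.86,0,-1]
    - [0.01,0,0.86,0,-1]

```text
clock: 9.35
eef_pos: [0.5411, 0.2504, 0.1137]
tool_rot: [0.886, 0.464, 0.001, 0.0]
ft_force: [-0.2, -0.4, 0.4]
grip_width: -0.0
```

Run:
```python
from h import *
p,t,o=state();print(p,t,o["clock"],o["ft_force"])
units([(.5402,.2504,.0985,t)])
x,y,w,h=290,190,90,80
im=imaging.camera("scene")[y:y+h,x:x+w,::-1]
cv2.imwrite("pics/s9.png",cv2.resize(im,None,fx=7,fy=7,interpolation=2))
```

```text
[0.54114911 0.25036199 0.11365372] 55.346489164715834 9.35 [-0.17773594 -0.39159951  0.35596293]
[-0.005, -0.008, 0.152, -0.0]
```

View pics/s9.png

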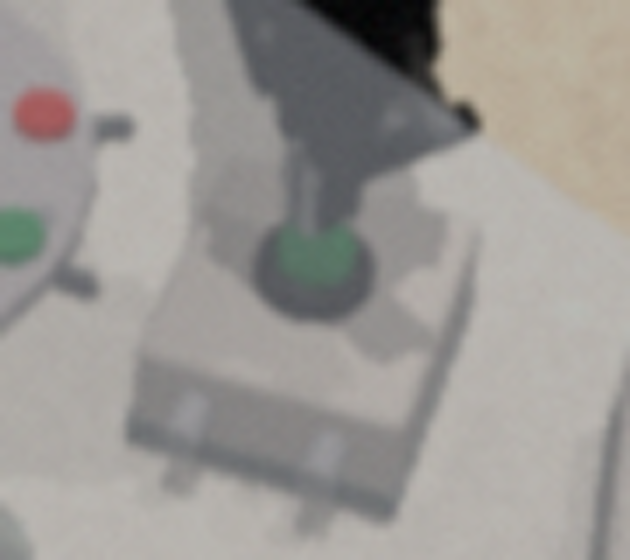

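The fingertips hang centred over the right pump's button, and they're narrower than it. Pressing slowly.

Call:
carry_out:
  moves:
    - [0,0,0.04,0,-1]
    - [0,0,0.08,0,-1]
    - [0,0,0.11,0,-1]
    - [0,0,0.13,0,-1]
    - [0,0,0.15,0,-1]
    - [0,0,0.15,0,-1]
    - [0,0,0.15,0,-1]

```text
clock: 10.1
eef_pos: [0.5405, 0.2504, 0.0977]
tool_rot: [0.886, 0.465, 0.0, 0.0]
ft_force: [-0.7, -0.1, 3.1]
grip_width: -0.0004
```

Call:
carry_out:
  moves:
    - [0,0,0.01,0,-1]
    - [0,0,0.02,0,-1]
    - [0,0,0.02,0,-1]
    - [0,0,0.02,0,-1]

```text
clock: 10.5
eef_pos: [0.5405, 0.2504, 0.0961]
tool_rot: [0.886, 0.465, 0.0, -0.0]
ft_force: [-1.8, -0.3, 7.2]
grip_width: -0.0
```

Call:
carry_out:
  moves:
    - [0,0,0.01,0,-1]
    - [0,0,0.02,0,-1]
    - [0,0,0.02,0,-1]
    - [0,0,0.02,0,-1]

```text
clock: 10.9
eef_pos: [0.5405, 0.2505, 0.0959]
tool_rot: [0.886, 0.465, 0.001, -0.0]
ft_force: [-4.5, -1.0, 16.3]
grip_width: -0.0002
```

Run:
```python
from h import *
x,y,w,h=290,190,90,80
im=imaging.camera("scene")[y:y+h,x:x+w,::-1]
cv2.imwrite("pics/s10.png",cv2.resize(im,None,fx=7,fy=7,interpolation=2))
print(state()[2]["ft_force"])
```

```text
[-4.23355672 -1.68046679 15.74546086]
```

View pics/s10.png

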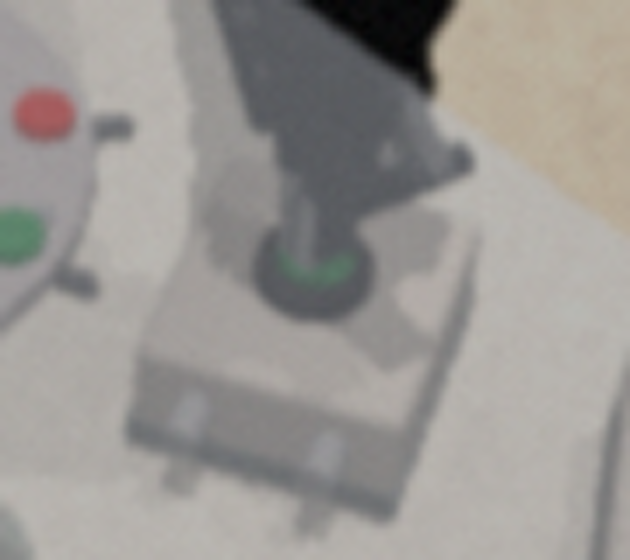

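The button is visibly sunk flush with its housing, at 16 N against a hard stop. Releasing.

Call:
carry_out:
  moves:
    - [0,0,-0.05,0,-1]
    - [0,0,-0.15,0,-1]
    - [0,0,-0.3,0,-1]
    - [0,0,-0.6,0,-1]
    - [0,0,-1,0,-1]
    - [0,0,-1,0,-1]
    - [0,0,-1,0,-1]

```text
clock: 11.65
eef_pos: [0.5409, 0.2505, 0.1942]
tool_rot: [0.886, 0.465, 0.001, 0.0]
ft_force: [-0.2, -0.1, 0.1]
grip_width: -0.0001
```

Run:
```python
from fit import *
p,t,o=state();print(p,t,o["clock"],o["ft_force"])
im=imaging.camera("scene");cv2.imwrite("pics/s11.png",cv2.resize(im[140:300,130:390,::-1],None,fx=3,fy=3,interpolation=2))
im=imaging.camera("top");cv2.imwrite("pics/t11.png",im[:,:,::-1])
```

```text
[0.54089468 0.25054478 0.19422648] 55.3698673467769 11.65 [-0.16071273 -0.07402959  0.10717372]
```

View pics/s11.png

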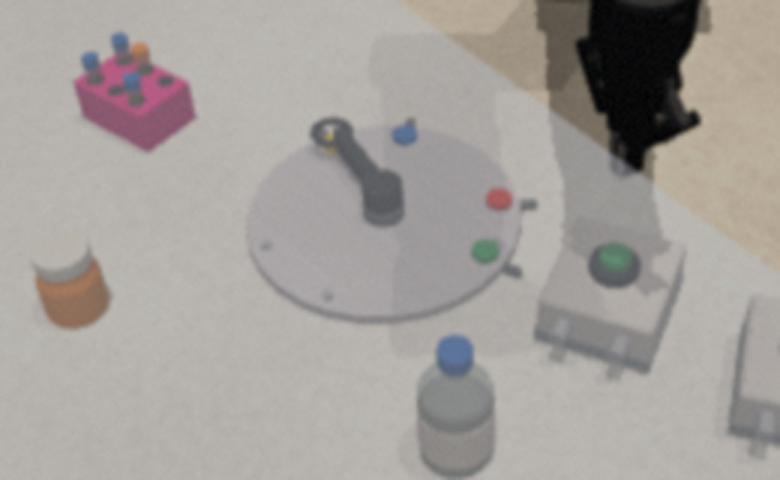

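View pics/t11.png

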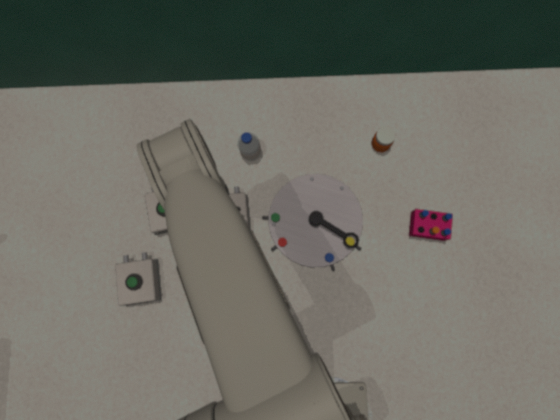

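The button is back up, the ring is over yellow, and the rack, bottle and jar are unmoved. Handing in.

```bash
python3 -c "
from workcell import order
print(order.job_done())"
```

```text
the job is handed in; nothing more can be done
None
```

I switched the valve to yellow first, then pressed the pump's green button fully down and let it come back up. I handed the job in at about 12 s of robot time.

- **Lever:** I pushed the side of the bar round with the closed fingertips, in stages, reading about 2 N on the wrist when I checked. The last pictures show the ring over the yellow cap.
- **Ring centring:** The cameras disagreed slightly. The wrist camera put the ring within about 1 mm of centre, while the top camera put it about 2 mm too far round. I left it there and did not correct it.
- **Pump:** I used the pump farthest to the robot's right, next to the valve. The button went down to its hard stop, reading 16 N, and the picture showed it flush with its housing. It was up again after I lifted off.
- **Other things:** The rack, bottle and jar look to be standing where they started, judged from the pictures. The arm was clear and touching nothing at hand-in.

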